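# Fold the retaining flap and shut the shipping case

### The job

Close up the plywood shipping case by pushing only: push the upright retaining flap down with the fingers until it lies flat over the packed sensor, while the big cover still stands open, and only then swing the cover over it and press it fully shut without slamming it. Do not take the flap or the cover between the fingers, lift nothing, and leave the sensor in its place and the things on the bench where they are.

Things in the scene. Friction and masses are not known exactly. Their poses are not given: they have to be found in the camera images.
- case: Open plywood shipping case fixed to the bench: 320 (its x) by 240 (its y) by 100 mm high, walls 9 mm. Origin: centre of its underside; x along both hinges, y from the flap's wall (-y, robot's right) to the cover's wall (+y, robot's left), z up. Flap hinge line: y = -105, z = 88 mm. Cover hinge line: y = +120, z = 105 mm. Foam and a steel horn inside, all below the folded flap.
- flap (a joint): Angle of the plywood flap: 0 = folded flat (level, inside, 12 mm below the rim, on a stop), 1.57 = upright, up to 1.9 = leaning outward. Panel 270 mm wide (case x), 120 mm from hinge to free edge, 8 mm thick, mid-plane through the hinge line, dark foam on its inner side. Folds from the -y wall towards case +y. Stiff hinge (0.16 N m): stays where it is left.
- cover (a joint): Angle of the plywood cover: 0 = shut (level on the rim, on a stop), 1.57 = upright, up to 2.0 = leaning outward. Panel 320 mm wide (case x), 240 mm from hinge to free edge, 8 mm thick, mid-plane through the hinge line, plain outside. Closes from the +y wall towards case -y. Stiff hinge (0.8 N m): stays where it is left; a push of 1 to 6 N near the free edge moves it.
- flap_mid (a point): Centre of the flap panel (mid-thickness), 60 mm from its hinge. Turns with the flap: x along the hinge, y from hinge to free edge, z out of its outer face (up when folded).
- flap_edge (a point): Middle of the flap's free edge (mid-thickness), 120 mm from its hinge; axes as flap_mid.
- cover_mid (a point): Centre of the cover panel (mid-thickness), 120 mm from its hinge. Turns with the cover: x along the hinge, y from free edge to hinge, z out of its outer face (up when shut).
- cover_edge (a point): Middle of the cover's free edge (mid-thickness), 240 mm from its hinge; axes as cover_mid.
- sensor: White round sensor head, 88 mm diameter, 42 mm high, small dark display on top, loose on the foam under the flap (its top 73 mm above the bench). Origin: centre of its underside.
- tape: Roll of clear packing tape lying flat, 90 mm diameter, 48 mm high. Bystander. Origin: centre of underside.
- flange: Steel flange with a short neck, 90 mm diameter, 57 mm high. Bystander. Origin: centre of underside.
- gland: Small brass cable gland, 28 mm diameter, 34 mm high. Bystander. Origin: centre of underside.
- screwdriver: Screwdriver lying on the bench. Bystander. Origin: on its underside, within its length.
- cleaner: White bottle standing upright, 52 mm diameter, 120 mm high. Bystander. Origin: centre of underside.
- carton: Small cardboard carton, 90 by 70 by 50 mm. Bystander. Origin: centre of underside.

How it is judged:
By the outcome, as a careful person would: the job done as asked, in the order asked, and still so for the second after the job is handed in, with the robot touching nothing.
It also fails if it takes over 62 s, if anything falls off the work surface, if the arm or the gripper's body presses on something with over 40 N, if the wrist force passes 120 N, or if a joint passes its speed limit or range.

### The arm

A 6-joint arm with a two-finger parallel gripper is mounted at the origin on the work surface. World frame = base frame: x ahead of the robot, y to its left, z up, the work surface at z = 0. Lengths are in mm, angles in rad, forces in N, time in s.
With the tool pointing down it reaches from about 325 to 775 mm from the base axis. Payload 5.5 kg.
Tool frame: the origin (TCP) lies at the centre of the arm's flange, where the gripper is bolted on; the fingertips stand 173 mm ahead of it and the grasp point (between the pads) lies 155 mm ahead of it; z points along the fingers, y is the line along which they close (so a half turn about z gives the same grasp; the last joint's range is limited). The gripper opens to 85 mm and grips with 20 to 120 N. Pads are 22 mm wide; open, the fingers measure 114 mm over their backs; the gripper's body (76 mm by 85 mm) begins 54 mm behind the grasp point. The pads swing forward as they close: fully open they stand 13 mm farther back than shut.
Start: joints at [-1.381, 0.091, 1.231, -0, 1.82, -0.057], TCP at [146.58, -581.835, 404.675] pointing down, gripper open.
Joint ranges: [-2.87, 2.87], [-0.86, 2.18], [0.17, 2.46], [-1.51, 4.65], [0.06, 2.69], [-2.65, 2.65]. Speed limits (rad/s): [2.57, 2.57, 3.01, 3.14, 3.14, 3.14].

### API

Orientations are given as a unit quaternion [x, y, z, w].
In Python, from station import observe, grab_frame, job_done, look_for, trace gives the robot as it stands.
- The arm moves only by the tool move_arm, never from a script. Its argument "commands" is a list that holds one entry, the list of rows, each a list of 4 numbers: the shift along the tool's x, y, z in mm, then the turn about the tool's z in degrees. In form: [[[dx, dy, dz, turn], ...]]. A call has 1 to 20 rows; each row is the pose to reach, as a shift and turn from the pose commanded when the call began, along the tool's axes at that moment; what a row does not reach only later rows make up. A row lasts 1/12 s, in which the tool goes at most 41.7 mm and 7.16 degrees, less where a joint would pass 70% of its speed; a pose out of reach is approached as far as the arm can. A call with a gripper value outside its range is refused whole. "jaw" is the opening, from -1 (shut) to 1 (fully open), so that 0 is half open, set as the call begins (left out, the last holds). The fingers move at their own pace and stop on an object; "squeeze" is the grip in N (left out, the last holds). Time passes only in rows, so rows that repeat a pose let the fingers close. It gives the time, the measured TCP pose, the force, the opening and the grip force at its end, in the units of the state.
- observe(): the state, without advancing time (a new reading comes with each control period).
- grab_frame(name): name is "scene" or "side" or "wrist"; returns a dict with "image" (480x640x3 uint8, blue, green, red), "z_map" (480x640 float32, mm along the optical axis (not along the pixel's ray), 0 where there is no reading), "intrinsics" (3x3 intrinsics, pixels), "dist" ([k1, k2, p1, p2, k3] as OpenCV has them; the pictures are not rectified), "T" (4x4, takes a point from camera to world coordinates). Camera axes: x right, y up, looking along -z (the intrinsics and any distortion apply to the point x, -y, -z); pixel columns grow to the right and rows downward; lengths in mm; the calibration is good to about 2 mm. A picture is of the moment at which its call begins.
- job_done(): hands the job in; it is judged then, once.
Trained networks look in a picture, given as the dict that the camera call returned (one of the last four; its "shot" number tells which), for a name from the list of things; names that differ only in an ending like _2 or _b are one class to them, and where a whole thing is asked for, a point or a joint stands for the part that bears it (a point fixed in the world has none). Each returns a list of dicts, best first, with "score" (0 to 1); they miss things now and then, are a little off and sometimes report something else, mostly with a low value. They report only what shows in the picture. A call takes as long as a camera call.
- look_for(target, picture): "point" ([x, y, z] in mm, in the coordinates of the camera as it stood for that picture, good to about 4 mm: the middle of the surface that is visible of it).
- trace(target, picture): "region" (480x640 bool, what is visible of it).
The state is a dict: "time_s": time; "qpos": joint angles; "qd": joint speeds; "joint_torque": joint torques, N m; "ee_pos": TCP position; "ee_rot": TCP orientation; "force": force on the tool from outside, world axes, zero at the start; "moment": the same for the moment, N m; "gripper_width": opening from 0.0 (shut) to 1.0 (fully open); "gripper_force": force on a finger pad.
Only numpy, scipy, OpenCV 4.12 (cv2) and the standard library are available. Lean on these libraries where they do the work, as an engineer would, in place of code of your own. Each camera call takes 0.05 s, during which the arm holds its last target. There are 200 camera calls.

## Working session

There is one attempt and no reset: what is moved stays moved. The work goes in short steps, Python scripts to look and compute and a tool call to move; the robot and the scene stay as the last step left them, time stands still between calls to the robot, and variables do not carry over. Pictures are saved under pics/ and viewed, at most 10 in all, crops included, and the job is handed in when it is done.

Besides the shell and the picture viewer there is one more tool, called after "Call:" in YAML: its name, and indented under it one key for each argument. move_arm: Moves the arm, as the interface text tells. Its arguments: {"type":"object","properties":{"commands":{"type":"array"},"jaw":{"type":"number"},"squeeze":{"type":"number"}},"required":["commands"]}

```bash
mkdir -p pics; cat > h.py <<'E'
import numpy as np, cv2, sys
sys.path.insert(0,'.')
from station import *
def world(f,p): return (f["T"]@np.r_[p,1])[:3]
def cloud(f,mask):
    v,u=np.nonzero(mask&(f["z_map"]>0)); z=f["z_map"][v,u]
    n=cv2.undistortPoints(np.c_[u,v].astype(np.float64)[:,None],f["intrinsics"],np.array(f["dist"],float))[:,0]
    P=np.c_[n[:,0]*z,-n[:,1]*z,-z,np.ones(len(z))]
    return (P@f["T"].T)[:,:3]
E
python3 - <<'E'
from h import *
o=observe();print({k:np.round(o[k],3) for k in o})
ims=[]
for n in ("scene","side"):
    f=grab_frame(n);ims.append(f["image"]);cv2.imwrite(f"pics/{n}0.png",f["image"])
    print(n,np.round(f["T"],2).tolist())
    for t in "case flap cover sensor tape flange gland screwdriver cleaner carton".split():
        r=trace(t,f)
        if r:
            P=cloud(f,r[0]["region"])
            print(t,round(r[0]["score"],2),len(P),*(np.round(np.percentile(P,q,axis=0)).astype(int) for q in(2,50,98)) if len(P) else '')
    np.savez(n+"0.npz",**{k:f[k] for k in("z_map","T","intrinsics","dist","image")})
E
```

```text
{'time_s': np.float64(0.0), 'qpos': array([-1.381,  0.092,  1.232,  0.   ,  1.82 , -0.057]), 'qd': array([0.002, 0.002, 0.002, 0.   , 0.   , 0.001]), 'joint_torque': array([-2.0000e-03, -4.5873e+01, -4.1802e+01,  0.0000e+00,  1.2000e-02,
       -0.0000e+00]), 'ee_pos': array([ 146.589, -581.864,  403.553]), 'ee_rot': array([ 0.992,  0.123, -0.   , -0.001]), 'force': array([ 0.208,  0.64 , -0.816]), 'moment': array([ 0.041,  0.016, -0.051]), 'gripper_force': np.float64(0.0), 'gripper_width': np.float64(1.001)}
scene [[0.25, -0.66, 0.71, 1372.2], [0.97, 0.18, -0.18, -206.8], [-0.01, 0.73, 0.68, 889.83], [0.0, 0.0, 0.0, 1.0]]
case 0.87 20377 [369 -68  10] [577  94  90] [687 169 342]
flap 0.7 2165 [392 -58  93] [548 -44 162] [654 -29 209]
cover 0.88 5262 [364 135   2] [559 150 242] [686 275 345]
sensor 0.9 645 [490 -18  43] [546  10  72] [566  34  77]
tape 0.58 1367 [ 382 -190    0] [ 438 -147   31] [ 468 -106   51]
flange 0.69 1320 [ 579 -225    4] [ 620 -186   14] [ 648 -148   60]
gland 0.65 177 [ 506 -135    1] [ 521 -124   18] [ 528 -112   37]
cleaner 0.19 5103 [375 135 108] [564 149 247] [686 171 345]
carton 0.58 1574 [570 279   2] [639 318  49] [671 365  53]
side [[-0.54, -0.65, 0.53, 1015.77], [0.84, -0.42, 0.34, 282.57], [-0.0, 0.63, 0.78, 756.64], [0.0, 0.0, 0.0, 1.0]]
case 0.85 31947 [371 -58  13] [592 116 116] [690 178 342]
flap 0.81 3837 [401 -49  92] [549 -35 164] [656 -25 207]
cover 0.66 13407 [375 138 107] [565 158 252] [688 179 343]
sensor 0.75 1974 [488 -38  37] [537   4  71] [567  40  76]
tape 0.94 849 [ 384 -187    2] [ 410 -168   36] [ 470 -133   49]
flange 0.58 1574 [ 568 -221    3] [ 618 -173   13] [ 650 -142   58]
screwdriver 0.74 739 [451 198  12] [505 209  22] [634 222  26]
cleaner 0.93 1659 [460 336   6] [484 358  73] [494 383 120]
carton 0.85 3301 [578 285   7] [633 327  49] [673 371  52]
```

View pics/scene0.png

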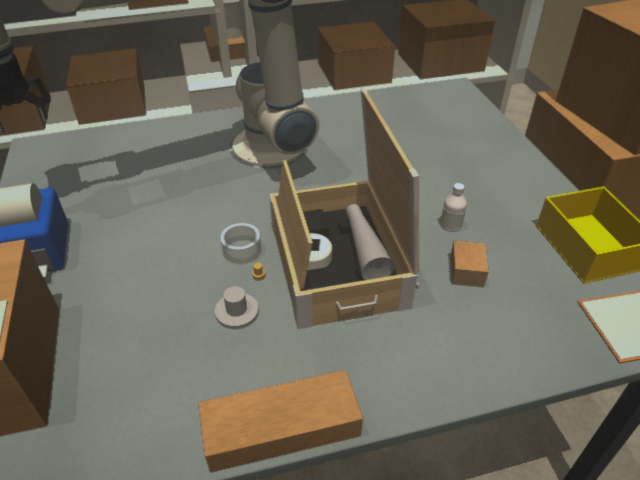

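View pics/side0.png

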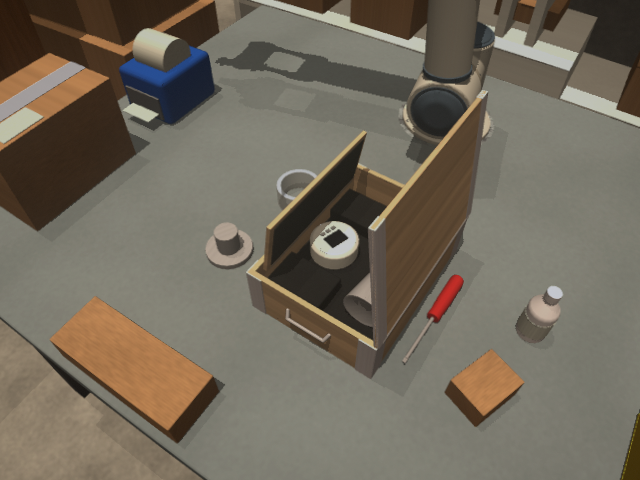

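The scene view shows the flap upright (around (295,215)) and the cover upright ((390,180)). The sensor sits beside the flap at (318,250), and the bystanders stand clear of both panels. I'll fit the planes next.

```bash
python3 - <<'E'
from h import *
def fit(P,n0):
    for _ in range(6):
        c=np.median(P,0);n=np.linalg.svd(P-P.mean(0),full_matrices=False)[2][2]
        d=(P-P.mean(0))@n;P=P[abs(d)<max(2.5,1.5*d.std())]
    n*=np.sign(n@n0);return n,P.mean(0),P
for nm in("scene","side"):
    f=grab_frame(nm)
    for t in("flap","cover"):
        r=trace(t,f);P=cloud(f,cv2.erode(r[0]["region"].astype(np.uint8),np.ones((5,5)))>0)
        P=P[P[:,2]>115]
        n,c,Q=fit(P,np.array([0,1,0]));print(nm,t,len(P),len(Q),np.round(n,3),np.round(c),'xyz2/98',np.round(np.percentile(Q,2,axis=0)),np.round(np.percentile(Q,98,axis=0)))
    # rim points
    r=trace("case",f);P=cloud(f,r[0]["region"]);P=P[(abs(P[:,2]-100)<4)]
    R=cv2.minAreaRect(P[:,:2].astype(np.float32));print('rim',len(P),R)
E
```

```text
scene flap 1322 1321 [ 0.035  0.986 -0.162] [543. -44. 164.] xyz2/98 [415. -54. 117.] [652. -34. 208.]
scene cover 4100 3956 [0.039 0.99  0.133] [554. 150. 242.] xyz2/98 [392. 134. 125.] [685. 168. 343.]
rim 2190 ((522.5186157226562, 51.407875061035156), (241.47438049316406, 327.5442810058594), 88.23062133789062)
side flap 2807 2721 [ 0.037  0.989 -0.146] [544. -34. 165.] xyz2/98 [412. -44. 117.] [654. -25. 206.]
side cover 11663 11245 [0.033 0.991 0.128] [555. 159. 246.] xyz2/98 [389. 144. 122.] [687. 177. 343.]
rim 1789 ((527.12744140625, 58.77561950683594), (247.8550567626953, 325.8684997558594), 86.7497787475586)
```

Call:
move_arm:
  commands:
    - [[0, 0, 0, 7], [0, 0, 0, 14], [0, 0, 0, 14], [0, 0, 0, 14]]
  jaw: -1

```text
time_s: 1.83
ee_pos: [146.6, -581.8, 404.7]
ee_rot: [1.0, 0.003, 0.0, 0.0]
force: [-0.0, 0.2, 0.5]
gripper_width: 0.453
gripper_force: 0.0
```

Call:
move_arm:
  commands:
    - [[15, -18, 0, 2], [40, -47, 0, 2], [66, -78, 0, 2], [93, -110, 0, 2], [119, -141, 0, 2], [146, -172, 0, 2], [172, -203, 0, 2], [199, -235, 0, 2], [225, -266, 0, 2], [252, -298, 0, 2], [278, -329, 0, 2], [305, -360, 0, 2], [331, -391, 0, 2], [358, -423, 0, 2], [380, -449, 0, 2], [395, -460, 0, 2], [398, -465, 15, 2], [398, -465, 30, 2], [398, -465, 40, 2], [398, -465, 45, 2]]

```text
time_s: 3.5
ee_pos: [543.3, -115.7, 357.6]
ee_rot: [1.0, -0.015, -0.001, -0.0]
force: [0.1, -0.3, 0.1]
gripper_width: 0.0
gripper_force: 0.0
```

```bash
python3 - <<'E'
from h import *
print(observe()["ee_pos"],observe()["force"],observe()["ee_rot"])
f=grab_frame("scene");cv2.imwrite("pics/s1.png",f["image"][60:380,120:560])
E
```

```text
[ 543.30044636 -115.73884085  357.6466517 ] [ 0.11759183 -0.25164342  0.13401874] [ 9.99887704e-01 -1.49209835e-02 -1.36063083e-03 -3.02571920e-04]
```

View pics/s1.png

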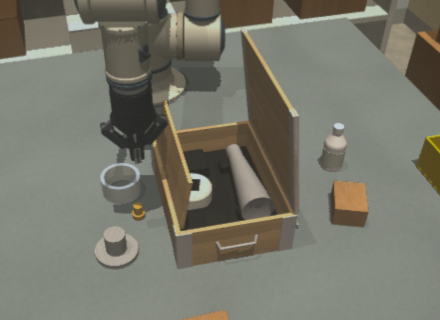

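The gripper is at crop (132,120), fingers shut, outside the flap. I'll push along the flap's arc.

Call:
move_arm:
  commands:
    - [[0, -15, 3, 0], [0, -32, 7, 0], [0, -45, 10, 0], [0, -53, 10, 0], [0, -58, 10, 0], [0, -62, 10, 0], [0, -66, 11, 0], [0, -70, 12, 0], [0, -74, 13, 0], [0, -78, 14, 0], [0, -82, 15, 0], [0, -86, 17, 0], [0, -90, 19, 0], [0, -94, 21, 0], [0, -98, 23, 0], [0, -102, 26, 0], [0, -106, 29, 0], [0, -110, 32, 0], [0, -110, 32, 0]]

```text
time_s: 5.13
ee_pos: [546.9, -5.1, 326.6]
ee_rot: [1.0, -0.016, -0.001, -0.0]
force: [-0.9, -0.1, 0.5]
gripper_width: -0.003
gripper_force: 0.0
```

```bash
python3 - <<'E'
from h import *
print(observe()["ee_pos"],observe()["force"])
f=grab_frame("side");cv2.imwrite("pics/s2.png",f["image"][60:400,150:560])
for t in("flap","cover"):
    r=trace(t,f)
    if r:
        P=cloud(f,r[0]["region"]);print(t,r[0]["score"],np.round(np.percentile(P,[2,50,98],axis=0)))
E
```

```text
[546.90776665  -5.08851142 326.62212402] [-0.85203666 -0.11183414  0.52841968]
flap 0.82 [[397. -55.  92.]
 [579.   3. 154.]
 [658.  34. 179.]]
cover 0.56 [[376. 139. 107.]
 [566. 158. 252.]
 [688. 179. 343.]]
```

View pics/s2.png

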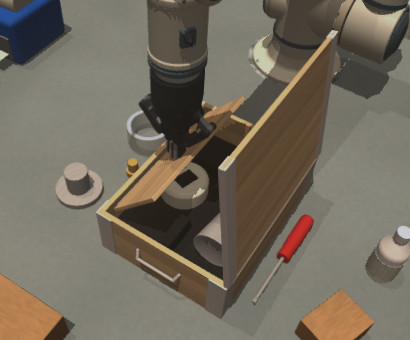

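The flap is halfway down (crop (180,160)), with the finger on its outer face. I'll continue along the arc.

Call:
move_arm:
  commands:
    - [[0, -4, 4, 0], [0, -8, 8, 0], [0, -12, 12, 0], [0, -15, 17, 0], [0, -18, 22, 0], [0, -21, 27, 0], [0, -23, 32, 0], [0, -25, 37, 0], [0, -27, 42, 0], [0, -28, 47, 0], [0, -29, 51, 0], [0, -30, 55, 0], [0, -30, 58, 0], [0, -30, 60, 0], [0, -30, 62, 0], [0, -30, 63, 0], [0, -30, 63, 0]]

```text
time_s: 6.7
ee_pos: [547.9, 24.1, 265.4]
ee_rot: [1.0, -0.016, 0.0, -0.0]
force: [-2.4, 0.9, 3.8]
gripper_width: -0.001
gripper_force: 2.2
```

```bash
python3 - <<'E'
from h import *
print(observe()["ee_pos"],observe()["force"])
f=grab_frame("scene")
for t in("flap","cover"):
    r=trace(t,f)
    if r:
        P=cloud(f,r[0]["region"]);print(t,r[0]["score"],np.round(np.percentile(P,[2,50,98],axis=0)))
E
```

```text
[547.90241417  24.09233611 265.40202571] [-2.38329754  0.89579537  3.80708953]
flap 0.93 [[393. -56.  87.]
 [573. -11.  93.]
 [655.  63.  96.]]
cover 0.67 [[372. 135. 100.]
 [569. 151. 237.]
 [686. 173. 345.]]
```

Call:
move_arm:
  commands:
    - [[0, 0, 1, 0], [0, 0, 2, 0], [0, 0, 3, 0], [0, 0, 3, 0]]

```text
time_s: 7.18
ee_pos: [547.7, 24.1, 265.3]
ee_rot: [1.0, -0.016, 0.001, -0.0]
force: [-9.4, 1.0, 17.2]
gripper_width: 0.003
gripper_force: 9.0
```

On the stop. I'll lift clear, check the flap, and go up over the cover.

Call:
move_arm:
  commands:
    - [[0, 0, -8, 0], [0, 0, -30, 0], [0, 0, -60, 0], [0, 0, -90, 0], [0, 0, -120, 0], [0, 0, -150, 0], [0, 0, -180, 0], [0, 0, -210, 0], [0, 0, -240, 0], [0, 0, -270, 0], [0, 0, -290, 0], [0, 0, -300, 0], [0, 0, -300, 0]]

```text
time_s: 8.27
ee_pos: [547.6, 24.0, 564.6]
ee_rot: [1.0, -0.016, 0.003, 0.0]
force: [1.0, -0.3, -0.4]
gripper_width: 0.003
gripper_force: 0.0
```

```bash
python3 - <<'E'
from h import *
print(observe()["ee_pos"],observe()["force"],observe()["qpos"])
for n in("scene","side"):
  f=grab_frame(n);cv2.imwrite("pics/s3%s.png"%n,f["image"][20:400,100:600])
  for t in("flap","cover","sensor"):
    r=trace(t,f)
    if r:
        P=cloud(f,r[0]["region"]);print(t,r[0]["score"],np.round(np.percentile(P,[2,50,98],axis=0)))
        if t=="flap":
            P=P[(P[:,1]>-40)&(P[:,1]<60)&(abs(P[:,2]-93)<15)];print(np.linalg.lstsq(np.c_[P[:,:2],np.ones(len(P))],P[:,2],rcond=None)[0])
E
```

```text
[547.62336738  23.95086129 564.63351452] [ 1.00536855 -0.31049304 -0.41305635] [-1.83077346e-02  4.50834956e-02  9.88591282e-01 -1.93984832e-04
  2.10274432e+00  1.58510927e+00]
flap 0.64 [[393. -55.  89.]
 [541.   5.  93.]
 [655.  66.  96.]]
[-2.38811580e-03 -2.06192788e-03  9.40488697e+01]
cover 0.74 [[379. 135. 109.]
 [563. 149. 248.]
 [686. 170. 345.]]
flap 0.58 [[396. -52.  88.]
 [554.   5.  91.]
 [657.  65.  94.]]
[ 6.60050437e-04 -4.55139724e-04  9.10429416e+01]
cover 0.65 [[376. 138. 107.]
 [566. 158. 252.]
 [688. 179. 343.]]
```

View pics/s3scene.png

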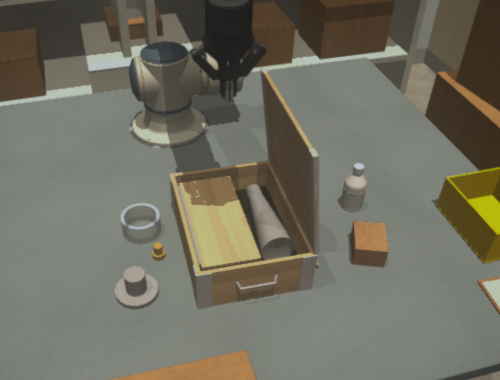

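The flap lies flat (crop (215,220)) and the cover still stands open. I'll cross over the cover to its outer side.

Call:
move_arm:
  commands:
    - [[-2, -15, 0, 0], [-5, -40, 0, 0], [-8, -65, 0, 0], [-11, -90, 0, 0], [-14, -115, 0, 0], [-17, -140, 0, 0], [-20, -160, 0, 0], [-23, -175, 0, 0], [-24, -181, 0, 0], [-24, -181, 0, 0], [-24, -181, 15, 0], [-24, -181, 35, 0], [-24, -181, 55, 0], [-24, -181, 68, 0], [-24, -181, 72, 0], [-24, -181, 72, 0]]

```text
time_s: 10.0
ee_pos: [530.1, 204.8, 488.3]
ee_rot: [1.0, -0.017, -0.001, 0.001]
force: [0.1, -0.3, 0.5]
gripper_width: -0.002
gripper_force: 0.0
```

```bash
python3 - <<'E'
from h import *
print(observe()["ee_pos"],observe()["force"],observe()["qpos"])
f=grab_frame("side");cv2.imwrite("pics/s4.png",f["image"][0:400,150:640])
E
```

```text
[530.14870534 204.83258149 488.29409367] [ 0.1385243  -0.30658813  0.53465676] [ 3.08934536e-01  4.05973798e-02  1.13407083e+00 -3.43830005e-04
  1.96951564e+00  1.91327263e+00]
```

View pics/s4.png

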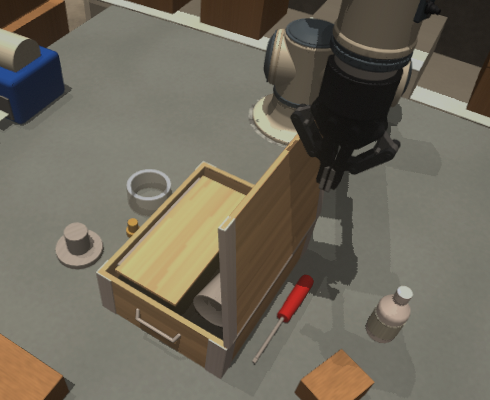

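The fingers are outside the cover near its top edge (crop (330,175)). I'll push slowly along its arc.

Call:
move_arm:
  commands:
    - [[0, 10, 2, 0], [0, 20, 4, 0], [0, 28, 6, 0], [0, 34, 7, 0], [0, 39, 8, 0], [0, 44, 9, 0], [0, 49, 10, 0], [0, 54, 11, 0], [0, 59, 12, 0], [0, 64, 13, 0], [0, 69, 14, 0], [0, 74, 16, 0], [0, 79, 18, 0], [0, 84, 20, 0], [0, 89, 22, 0], [0, 94, 24, 0], [0, 99, 26, 0], [0, 105, 28, 0]]

```text
time_s: 11.55
ee_pos: [526.5, 100.5, 461.1]
ee_rot: [1.0, -0.016, -0.0, -0.0]
force: [0.3, 2.7, -0.1]
gripper_width: -0.0
gripper_force: 1.4
```

Call:
move_arm:
  commands:
    - [[0, 5, 3, 0], [0, 10, 6, 0], [0, 15, 9, 0], [0, 20, 12, 0], [0, 25, 15, 0], [0, 30, 18, 0], [0, 35, 21, 0], [0, 39, 25, 0], [0, 43, 29, 0], [0, 47, 33, 0], [0, 51, 37, 0], [0, 55, 41, 0], [0, 59, 45, 0], [0, 62, 47, 0], [0, 65, 49, 0], [0, 65, 49, 0]]

```text
time_s: 12.88
ee_pos: [524.3, 35.4, 411.7]
ee_rot: [1.0, -0.016, -0.001, 0.0]
force: [-0.3, 0.2, 0.4]
gripper_width: -0.002
gripper_force: 0.0
```

```bash
python3 - <<'E'
from h import *
print(observe()["ee_pos"],observe()["force"],observe()["qpos"])
f=grab_frame("side");cv2.imwrite("pics/s5.png",f["image"][0:400,150:640])
for t in("cover",):
    r=trace(t,f)
    if r:
        P=cloud(f,r[0]["region"]);print(t,r[0]["score"],np.round(np.percentile(P,[2,50,98],axis=0)))
E
```

```text
[524.34777072  35.43015741 411.74197664] [-0.26734252  0.17479654  0.41396613] [ 2.73930706e-03 -1.07100301e-01  1.41534530e+00 -3.91522414e-05
  1.83477313e+00  1.60634599e+00]
cover 0.82 [[375.  -3. 109.]
 [570.  90. 183.]
 [685. 175. 263.]]
```

View pics/s5.png

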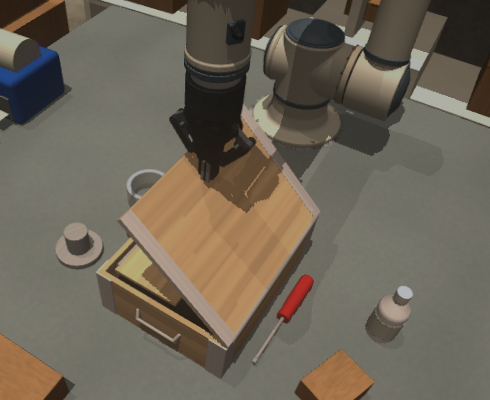

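The cover is at about 0.72 rad as planned, with the fingers on its outer face (crop (210,170)). I'll continue slowly.

Call:
move_arm:
  commands:
    - [[0, 3, 3, 0], [0, 6, 7, 0], [0, 9, 11, 0], [0, 12, 15, 0], [0, 15, 19, 0], [0, 18, 23, 0], [0, 20, 27, 0], [0, 23, 31, 0], [0, 25, 35, 0], [0, 27, 39, 0], [0, 29, 43, 0], [0, 31, 47, 0], [0, 33, 51, 0], [0, 35, 55, 0], [0, 36, 59, 0], [0, 38, 63, 0], [0, 40, 67, 0], [0, 41, 71, 0]]

```text
time_s: 14.48
ee_pos: [523.0, -5.3, 341.1]
ee_rot: [1.0, -0.016, -0.0, -0.0]
force: [0.6, 0.8, 1.5]
gripper_width: 0.0
gripper_force: 0.6
```

Call:
move_arm:
  commands:
    - [[0, 1, 3, 0], [0, 2, 6, 0], [0, 3, 9, 0], [0, 4, 12, 0], [0, 5, 15, 0], [0, 5, 18, 0], [0, 6, 21, 0], [0, 7, 24, 0], [0, 7, 27, 0], [0, 8, 30, 0], [0, 8, 33, 0], [0, 9, 36, 0], [0, 9, 38, 0], [0, 9, 40, 0], [0, 10, 42, 0], [0, 10, 44, 0], [0, 10, 46, 0], [0, 10, 48, 0], [0, 10, 50, 0], [0, 10, 50, 0]]

```text
time_s: 16.15
ee_pos: [522.6, -15.1, 291.1]
ee_rot: [1.0, -0.016, -0.0, -0.0]
force: [0.8, 0.1, -0.3]
gripper_width: 0.001
gripper_force: 0.0
```

Call:
move_arm:
  commands:
    - [[0, 0, 1, 0], [0, 0, 2, 0], [0, 0, 3, 0], [0, 0, 4, 0], [0, 0, 5, 0], [0, 0, 6, 0], [0, 0, 7, 0], [0, 0, 8, 0], [0, 0, 9, 0], [0, 0, 10, 0], [0, 0, 10, 0]]

```text
time_s: 17.07
ee_pos: [522.7, -15.1, 282.4]
ee_rot: [1.0, -0.016, 0.0, 0.0]
force: [-1.5, -0.9, 4.3]
gripper_width: 0.0
gripper_force: 2.3
```

Call:
move_arm:
  commands:
    - [[0, 0, 0.5, 0], [0, 0, 1, 0], [0, 0, 1.5, 0], [0, 0, 2, 0], [0, 0, 2.5, 0], [0, 0, 3, 0], [0, 0, 3, 0], [0, 0, 3, 0]]

```text
time_s: 17.73
ee_pos: [522.5, -15.1, 282.3]
ee_rot: [1.0, -0.016, 0.001, 0.0]
force: [-8.7, -0.3, 16.5]
gripper_width: 0.003
gripper_force: 8.7
```

Seated on the stop at 16 N. I'll lift off and verify.

Call:
move_arm:
  commands:
    - [[0, 0, -3, 0], [0, 0, -10, 0], [0, 0, -25, 0], [0, 0, -50, 0], [0, 0, -80, 0], [0, 0, -110, 0], [0, 0, -140, 0], [0, 0, -160, 0], [0, 0, -170, 0], [0, 0, -170, 0], [0, 0, -170, 0]]

```text
time_s: 18.65
ee_pos: [522.9, -15.1, 447.8]
ee_rot: [1.0, -0.016, -0.0, -0.0]
force: [0.9, -0.5, 0.1]
gripper_width: 0.001
gripper_force: 0.0
```

```bash
python3 - <<'E'
from h import *
print(observe()["time_s"],observe()["ee_pos"])
for n in("scene","side"):
  f=grab_frame(n);cv2.imwrite("pics/s6%s.png"%n,f["image"])
  for t in "cover tape flange gland screwdriver cleaner carton".split():
    r=trace(t,f)
    if r:
        P=cloud(f,r[0]["region"]);print(t,round(r[0]["score"],2),*np.round(np.percentile(P,[2,50,98],axis=0)))
        if t=="cover":
            P=P[(P[:,1]>-50)&(P[:,1]<150)&(abs(P[:,2]-109)<15)];print(np.linalg.lstsq(np.c_[P[:,:2],np.ones(len(P))],P[:,2],rcond=None)[0])
E
```

```text
18.65 [522.91259502 -15.10761164 447.78924925]
cover 0.7 [371. -63. 105.] [550.  51. 110.] [682. 171. 113.]
[-2.95052183e-03 -1.11771262e-03  1.11408414e+02]
tape 0.6 [ 383. -188.    3.] [ 437. -147.   33.] [ 469. -105.   51.]
flange 0.65 [ 578. -226.    5.] [ 620. -187.   14.] [ 647. -146.   60.]
gland 0.74 [ 506. -136.    1.] [ 521. -124.   16.] [ 529. -111.   37.]
cleaner 0.57 [457. 331.   5.] [480. 348.  62.] [492. 374. 121.]
carton 0.78 [575. 279.   5.] [638. 317.  49.] [671. 362.  53.]
cover 0.67 [374. -61. 105.] [551.  66. 109.] [684. 176. 111.]
[-2.16008156e-04 -2.89590321e-04  1.08632865e+02]
tape 0.72 [ 385. -188.   -1.] [ 423. -151.   33.] [ 471. -103.   49.]
flange 0.98 [ 567. -221.   -0.] [ 618. -172.   12.] [ 650. -141.   58.]
gland 0.59 [ 509. -132.   10.] [ 521. -122.   31.] [ 529. -113.   35.]
screwdriver 0.93 [449. 198.  -1.] [513. 208.  21.] [635. 223.  26.]
cleaner 0.89 [460. 336.   7.] [484. 358.  74.] [494. 383. 120.]
carton 0.73 [ 388. -184.    2.] [ 426. -149.   35.] [ 471. -103.   49.]
```

View pics/s6side.png

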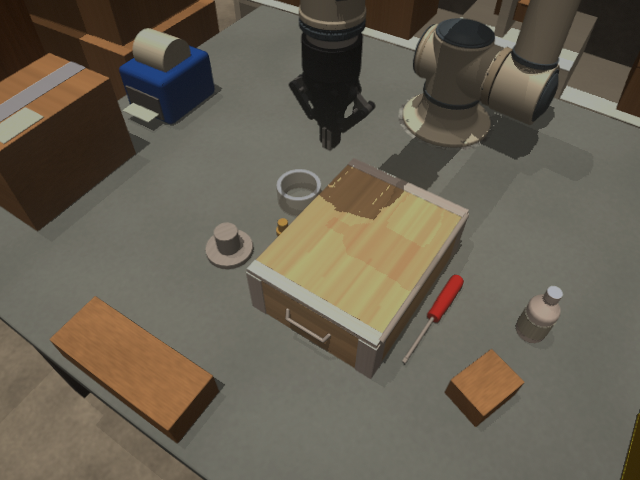

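The cover is level and shut (around (365,250)), and the bystanders have not moved.

```bash
python3 -c "
from station import *
print(job_done())"
```

```text
the job is handed in; nothing more can be done
None
```

The case is closed: I pushed the flap flat onto its stop first, with the cover still open, then swung the cover over slowly and pressed it shut (17 N at most). The bystanders are where they were, and the job is handed in at about 19 s. The one thing I couldn't check is the sensor's position, since it is hidden under the flap.

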